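# Set and clamp the screw-driven stop of a rule cutter, slack taken up

## Task

On the bench rule cutter, crank the handwheel so that the stop runs away from the blade until it is clearly past the marker on the scale rail, then turn back the other way until the stop's pointer is level with the marker's pointer, so that the last move is towards the blade and the screw's slack is taken up. Then throw the clamp lever on the stop fully over to lock it, and let go. Do not shift the marker or knock the other things about.

Things in the scene. Friction and masses are not known exactly. Their poses are not given: they have to be found in the camera images.
- gauge: The rule cutter, grey and steel, fixed; origin on the bench under its bed's middle. Its y axis runs along the bed: cutter head and blade at +y (165 mm from the origin), handwheel at the -y end; x points across the bed, away from the robot; z up. Bed top 45 mm high, 100 mm wide; scale rail behind the bed. Handwheel centre at (0, -215, 115) mm in this frame.
- lamp (a point): Middle of a fixed lamp bar above the wheel: 150 mm in x, 26 mm in y, 22 mm thick, at (0, -166, 272) mm in the gauge's frame, on an 18 mm post at (105, -140) mm. It leaves room for a tool held along the wheel's tilted axis, not for an upright one.
- hub (a point): Centre of the handwheel, a steel disc 104 mm across; its face lies 5 mm above this point, its 28 mm hub boss 11 mm above. The axis leans 35 degrees from vertical, away from the bed (towards the gauge's -y). Clockwise, looking down on the face, moves the stop towards the blade (+y), 24 mm a turn. Takes about 4 N at the crank handle; wheel and stop stay where left.
- crank_grip (a point): Middle of the crank handle: round, black, 16 mm across, 40 mm long, standing on the wheel's face 40 mm from its axis and parallel to it. It spins freely on its own pin, so a gripper can carry it round without turning. This point lies 28 mm along the axis above the hub point, 18 mm below the handle's end, 23 mm above the face.
- wheel (a joint): Where the wheel lies within its lost motion (rad): after a reversal it turns 1.2 rad before the stop moves. Light to turn within it (1 N at the handle). 0: drives the stop counter-clockwise (away from the blade); 1.2: slack taken up clockwise (towards the blade).
- stop_tip (a point): Point of the wedge pointer on the stop (dark steel block 88 x 50 mm on the bed, bright face plate towards the blade), top 83 mm above the bench, pointing to the scale rail (+x). It moves only along the gauge's y. At the start it is 12 to 44 mm nearer the blade than the marker.
- marker_tip (a point): Point of the wedge pointer on the marker, a small steel rider 22 mm wide on the scale rail, pointing to the bed (-x). The two points pass about 4 mm apart in x; they are level when they have the same y in the gauge's frame.
- clamp_tip (a point): Centre of the 20 mm black ball on the clamp lever, a 10 mm steel rod on the stop. The ball is 72 mm from the lever's hinge, which runs along the gauge's y, 95 mm above the bench and 30 mm to the robot side of the bed's middle. At the start it leans about 30 degrees to the robot side; push it away from the robot (+x) to lock. It stays where left and takes about 2 N.
- clamp (a joint): Angle of the clamp lever (rad): 0 to 0.15 at the start (open), 1.3 fully over (locked, leaning 45 degrees to +x).
- wood_type_mid (a point): Bystander, to be left alone: a wooden printing letter block, 35 x 55 x 23 mm; its centre.
- slugs_mid (a point): Bystander, to be left alone: a bundle of type-metal slugs, 100 x 24 x 18 mm; its centre.
- tweezers_mid (a point): Bystander, to be left alone: steel tweezers lying flat, 120 mm long; its centre.
- brass_rule_mid (a point): Bystander, to be left alone: a brass rule strip, 160 x 10 x 22 mm; its centre.
- planer_mid (a point): Bystander, to be left alone: a wooden planer block, 70 x 100 x 35 mm; its centre.
- ink_tin_mid (a point): Bystander, to be left alone: a round metal ink tin, 80 mm across, 55 mm high; its centre.
- quoin_key_mid (a point): Bystander, to be left alone: a steel T-handled key lying flat, 70 mm long; its centre.

How it is judged:
By the outcome, as a careful person would: the job done as asked, in the order asked, and still so for the second after the job is handed in, with the robot touching nothing.
It also fails if it takes over 72 s, if anything falls off the work surface, if the arm or the gripper's body presses on something with over 40 N, if the wrist force passes 120 N, or if a joint passes its speed limit or range.

## Robot

A 7-joint arm with a two-finger parallel gripper is mounted at the origin on the work surface. World frame = base frame: x ahead of the robot, y to its left, z up, the work surface at z = 0. Lengths are in m, angles in degrees, forces in N, time in s.
With the tool pointing down it reaches from about 0.4 to 0.875 m from the base axis. Payload 6.5 kg.
Tool frame: the origin (TCP) lies between the finger pads; the fingertips stand 8 mm ahead of it and the grasp point (between the pads) lies 11 mm behind it (robot.tip_extent is the distance from the TCP to the fingertips, in m); z points along the fingers, x is the direction in which the jaws open and shut, and the axes are right-handed (so a half turn about z gives the same grasp; the last joint's range is limited). The gripper opens to 85 mm and grips with 20 to 120 N. Pads are 22 mm wide; open, the fingers measure 114 mm over their backs; the gripper's body (76 mm by 85 mm) begins 54 mm behind the grasp point. The pads swing forward as they close: fully open they stand 13 mm farther back than shut.
Start: joints at [-67.506, 30.733, -0.252, 88.115, 0.149, 61.152, -4.079], TCP at [0.288, 0.583, 0.239] pointing down, gripper open.
Joint ranges: [-154.64, 154.64], [-21.42, 123.67], [-72.66, 72.17], [13.99, 137.28], [-74.86, 254.86], [10.95, 109.41], [-158.01, 158.01]. Speed limits (degrees/s): [136.94, 136.94, 180, 180, 180, 180, 180].

## Interface

Orientations are given as a 3x3 rotation matrix whose columns are the frame's x, y, z axes.
In Python, from station import monitor, optics, robot gives the robot as it stands.
- The arm moves only by the shell command python3 -m jog 'ROWS' [FORCE]. ROWS is JSON, a list that holds one entry, the list of rows, each a list of 7 numbers: the turn, a rotation vector about the world's x, y, z in rad, then the shift along the world's x, y, z in cm, then the finger opening in cm, from 0 to 8.54. In form: [[[ax, ay, az, tx, ty, tz, hand], ...]]. A call has 1 to 20 rows; each row is the pose to reach, as a shift and turn from the pose commanded when the call began; what a row does not reach only later rows make up. A row lasts 1/8 s, in which the tool goes at most 62.5 mm and 10.7 degrees, less where a joint would pass 70% of its speed; a pose out of reach is approached as far as the arm can. A call with a gripper value outside its range is refused whole. The fingers move at their own pace and stop on an object; FORCE is the grip in N (left out, the last holds). Time passes only in rows, so rows that repeat a pose let the fingers close. It gives the time, the measured TCP pose, the force and the opening at its end, in the units of the state.
- monitor.get_state(): the state, without advancing time (a new reading comes with each control period).
- optics.grab_frame(name): name is "scene" or "top" or "wrist"; returns the picture (420x560x3 uint8, red, green, blue); there is no depth.
- optics.get_calibration(name): a dict with "vfov" (degrees; the focal length in pixels is half the picture's height over the tangent of half this angle, whatever the lens; pixels are square), "cx", "cy" (the principal point, pixels), "xyz" and "orientation" of the camera in the world. Camera axes: x right, y up, looking along -z (the intrinsics and any distortion apply to the point x, -y, -z); pixel columns grow to the right and rows downward; lengths in m; the calibration is good to about 2 mm. A picture is of the moment at which its call begins: read the wrist's pose just before it. get_calibration takes no time and is no camera call; for the wrist camera it gives the pose at the moment of the call.
- robot.job_done(): hands the job in, once; it reports no verdict.
The state is a dict: "time": time; "joint_pos": joint angles; "joint_vel": joint speeds; "effort": joint torques, N m; "ee_pos": TCP position; "orientation": TCP orientation; "wrist_force": force on the tool from outside, world axes, zero at the start; "moment": the same for the moment, N m; "opening": finger opening in m.
Only numpy, scipy, OpenCV 4.12 (cv2) and the standard library are available. Lean on these libraries where they do the work, as an engineer would, in place of code of your own. Each camera call takes 0.05 s, during which the arm holds its last target.

## Working session

There is one attempt and no reset: what is moved stays moved. The work goes in short steps, Python scripts to look and compute and a shell command to move; the robot and the scene stay as the last step left them, time stands still between calls to the robot, and variables do not carry over. Pictures are saved under pics/ and viewed, and the job is handed in when it is done.

```bash
ls -la; mkdir -p pics; python3 - <<'E'
from station import monitor, optics, robot
import cv2,json
s=monitor.get_state(); print({k:(v if not hasattr(v,'tolist') else v.tolist()) for k,v in s.items()})
for n in ("scene","top","wrist"):
    c=optics.get_calibration(n); print(n,c)
    cv2.imwrite(f"pics/{n}0.png",optics.grab_frame(n)[:,:,::-1])
E
```

```text
total 12
drwxr-xr-x  3 agent agent 4096 Dec  5 23:56 .
drwxr-xr-x 23 root  root  4096 Dec  5 23:56 ..
drwxr-xr-x  2 agent agent 4096 Dec  5 23:56 pics
{'time': 0.0, 'joint_pos': [-67.50472930343467, 30.778427716956198, -0.25359278354417625, 88.17401909946726, 0.1502129936464698, 61.150274296463714, -4.079555153308221], 'joint_vel': [0.11699038321214529, -0.06730894715964454, -0.07052668125592776, -0.09721410958261038, 0.10933529961596386, -0.01871099323110753, -0.0014514921674144996], 'effort': [-2.601108235467109e-05, -58.34131479263306, 1.0486498475074768, -25.910732746124268, 0.012346354778856039, 0.00947878957958892, 1.9923974150515278e-05], 'ee_pos': [0.2876222545977761, 0.5821855054171835, 0.23838007328958924], 'orientation': [[0.4428239597520792, 0.8966083427588663, -0.000648355371754609], [0.8966068093200515, -0.4428244068283652, -0.0016655923939142812], [-0.00178049161893056, 0.0001562443780317064, -0.9999984027173688]], 'wrist_force': [0.23229331273849163, -0.4585500344241255, 0.3410827800956195], 'moment': [0.0044930176635276904, -0.05923456681039836, 0.01308193210408636],
[... 223 characters left out ...]
7224391],
       [ 0.70318394, -0.51227433,  0.49305919],
       [-0.01507881,  0.68256451,  0.73066978]])}
top {'vfov': 45.8267977205178, 'cx': 276.4356337309596, 'cy': 212.89317667836005, 'xyz': array([0.37150139, 0.06623517, 1.24242713]), 'orientation': array([[ 0.01679039,  0.97589773, -0.21758147],
       [-0.99983315,  0.01795323,  0.0033685 ],
       [ 0.0071936 ,  0.21748861,  0.97603635]])}
wrist {'vfov': 66.23727564185504, 'cx': 281.7024446205078, 'cy': 207.18353831396345, 'xyz': array([0.21210709, 0.62023219, 0.3744478 ]), 'orientation': array([[ 0.44302331, -0.84728039, -0.29299538],
       [ 0.89650789,  0.41797023,  0.14688257],
       [-0.00198738, -0.32774508,  0.94476411]])}
```

View pics/scene0.png

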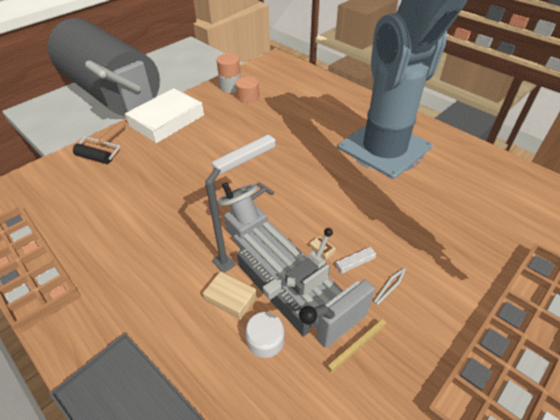

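View pics/top0.png

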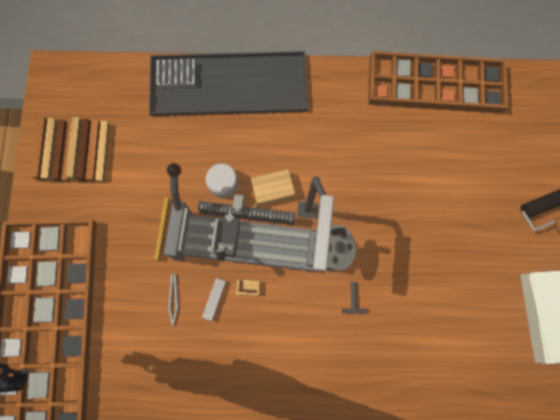

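View pics/wrist0.png

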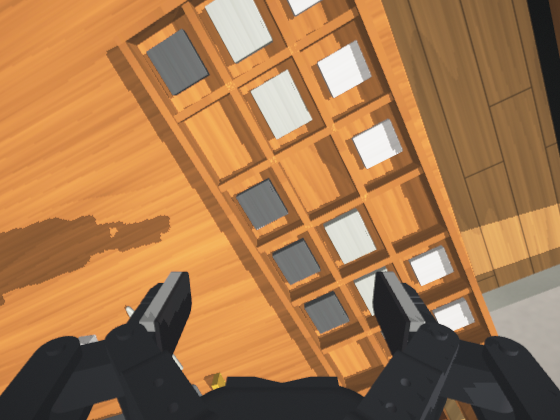

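```bash
cat > h.py <<'E'
import numpy as np, cv2, time
from station import monitor, optics, robot
def cal(n):
    c=optics.get_calibration(n); c['f']=210/np.tan(np.radians(c['vfov'])/2); c['R']=np.array(c['orientation']);c['t']=np.array(c['xyz']); return c
def proj(c,p):
    q=(np.atleast_2d(p)-c['t'])@c['R']; return np.c_[c['cx']+c['f']*q[:,0]/-q[:,2], c['cy']+c['f']*q[:,1]/q[:,2]]
def ray(c,u,v):
    d=c['R']@np.array([(u-c['cx'])/c['f'],-(v-c['cy'])/c['f'],-1.]); return d/np.linalg.norm(d)
def plane(c,u,v,z):
    d=ray(c,u,v); return c['t']+d*(z-c['t'][2])/d[2]
def tri(c1,p1,c2,p2):
    d1,d2=ray(c1,*p1),ray(c2,*p2); A=np.c_[d1,-d2]
    s=np.linalg.lstsq(A,c2['t']-c1['t'],rcond=None)[0]
    a,b=c1['t']+d1*s[0],c2['t']+d2*s[1]; return (a+b)/2,np.linalg.norm(a-b)
def grab(n,name):
    c=cal(n); im=optics.grab_frame(n)[:,:,::-1].copy(); cv2.imwrite(f'pics/{name}.png',im); return c,im
def crop(im,x0,y0,w,h,k,name):
    cv2.imwrite(f'pics/{name}.png',cv2.resize(im[y0:y0+h,x0:x0+w],None,fx=k,fy=k,interpolation=cv2.INTER_CUBIC))
E
python3 - <<'E'
from h import *
a=cv2.imread('pics/top0.png');crop(a,150,150,220,160,3.6,'top0c')
a=cv2.imread('pics/scene0.png');crop(a,190,130,220,220,2.7,'scene0c')
E
```

```text
(no output)
```

View pics/top0c.png

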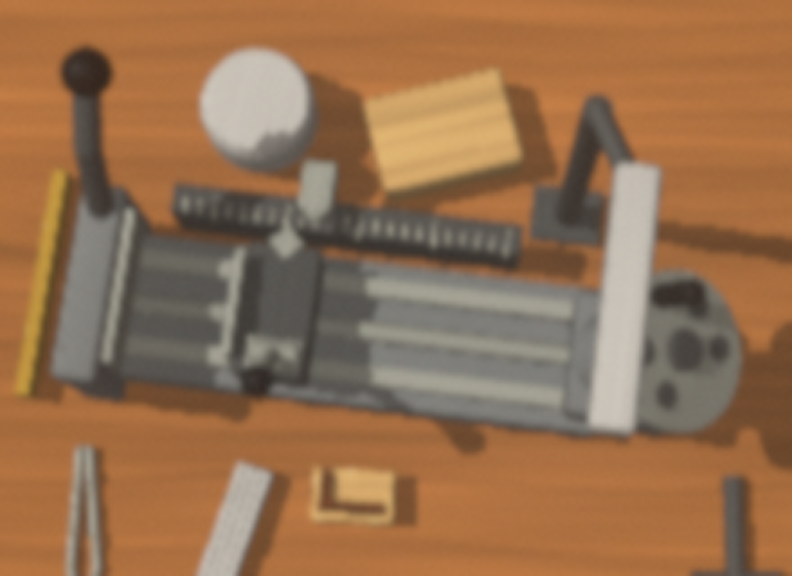

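View pics/scene0c.png

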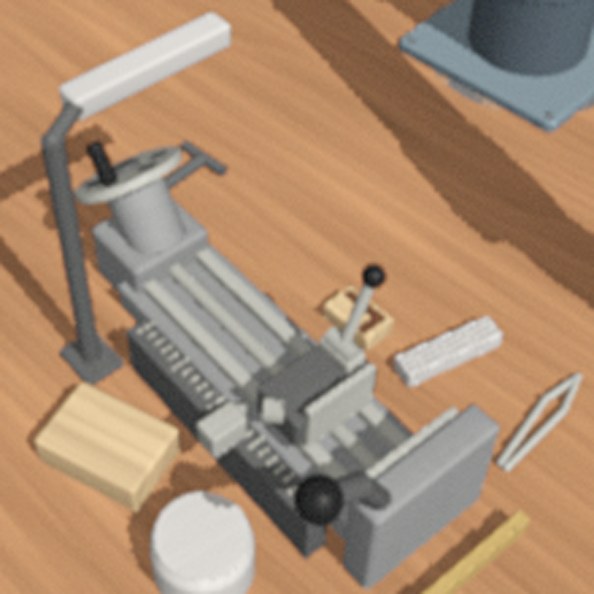

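```bash
cat >> h.py <<'E'
def G(p,P):
    x,y,a=p; c,s=np.cos(a),np.sin(a); P=np.atleast_2d(P).astype(float)
    return np.c_[x+c*P[:,0]-s*P[:,1], y+s*P[:,0]+c*P[:,1], P[:,2]]
def Ginv(p,W):
    x,y,a=p; c,s=np.cos(a),np.sin(a); W=np.atleast_2d(W); d=W-[x,y,0]
    return np.c_[c*d[:,0]+s*d[:,1], -s*d[:,0]+c*d[:,1], W[:,2]]
E
python3 - <<'E'
from h import *
from scipy.optimize import least_squares
ct,cs=cal('top'),cal('scene')
T=lambda u,v:(150+u/3.6-.36,150+v/3.6-.36)
S=lambda u,v:(190+u/2.7-.3,130+v/2.7-.3)
obs=[(ct,(.075,-.179,.283),T(660,168)),(ct,(.075,-.153,.283),T(617,163)),(ct,(-.075,-.179,.283),T(634,431)),(ct,(-.075,-.153,.283),T(589,425)),
(ct,(0,-.2213,.124),T(687,350)),
(cs,(.075,-.153,.283),S(80,113)),(cs,(.075,-.179,.283),S(62,92)),(cs,(-.075,-.153,.283),S(230,32)),(cs,(-.075,-.179,.283),S(215,15))]
def r(p,o=obs): return np.concatenate([(proj(c,G(p,P))-q).ravel() for c,P,q in o])
f=least_squares(r,[.5,.1,-.1],loss='soft_l1'); print(f.x,np.degrees(f.x[2])); print(r(f.x).reshape(-1,2).round(1))
p=f.x; np.save('p.npy',p)
for n,c,im in(('top',ct,'top0'),('scene',cs,'scene0')):
    a=cv2.imread(f'pics/{im}.png'); a=cv2.resize(a,None,fx=3,fy=3,interpolation=cv2.INTER_CUBIC)
    pts=[(x,y,.045) for x in(-.05,.05) for y in(-.15,.15)]+[(0,-.215,.115)]
    for q in proj(c,G(p,pts)): cv2.circle(a,tuple((q*3+1).astype(int)),4,(0,0,255),1)
    th=np.linspace(0,2*np.pi,60); s,cc=np.sin(np.radians(35)),np.cos(np.radians(35))
    rim=np.array([np.array([0,-.215,.115])+.005*np.array([0,-s,cc])+.052*(np.cos(t)*np.array([1,0,0])+np.sin(t)*np.array([0,cc,s])) for t in th])
    for q in proj(c,G(p,rim)): cv2.circle(a,tuple((q*3+1).astype(int)),1,(0,255,0),-1)
    a=a[450:930,450:1130] if n=='top' else a[400:1000,550:1200]
    cv2.imwrite(f'pics/{n}0f.png',a)
# ball
u1=T(256,380);u2=S(373,276); b,e=tri(ct,u1,cs,u2); print('ball',b,e,Ginv(p,b))
for n,c,q in(('stop',ct,T(292,218)),('mark',ct,T(313,222)),):
    print(n,Ginv(p,plane(c,*q,.083)))
E
```

```text
[ 0.56537178  0.13737229 -0.09513777] -5.450992526877194
[[-0.7 -0.8]
 [-1.7 -0.9]
 [-0.2  0.9]
 [-1.1  1. ]
 [-0.7 -0. ]
 [-2.  -3.2]
 [-2.5 -1.8]
 [ 0.4 -2.6]
 [-1.6 -1.8]]
ball [0.51449854 0.18339124 0.16362793] 0.002477361874899757 [[-0.05501472  0.04097818  0.16362793]]
stop [[0.06562751 0.04066565 0.083     ]]
mark [[0.06450511 0.02645672 0.083     ]]
```

View pics/top0f.png

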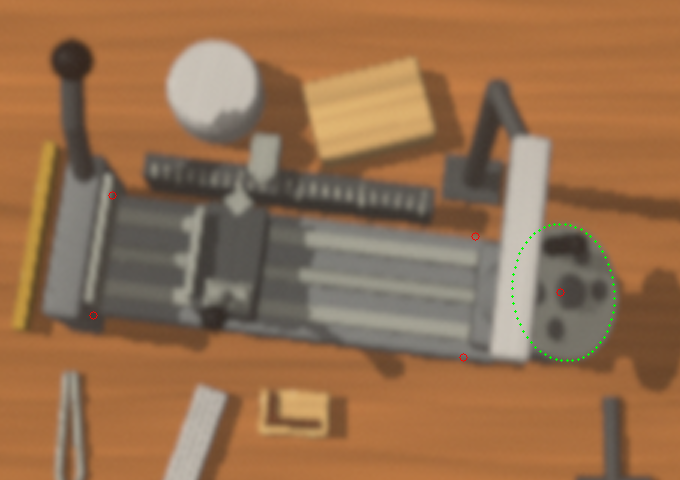

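View pics/scene0f.png

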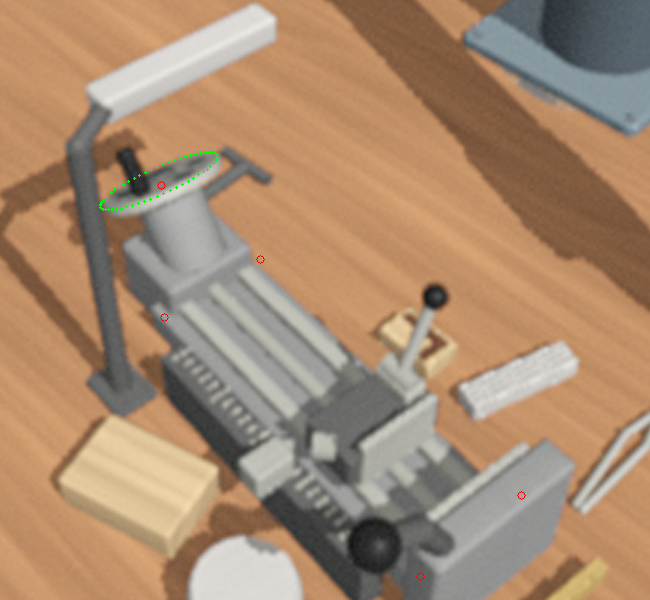

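```bash
python3 - <<'E'
from h import *
from scipy.spatial.transform import Rotation as Ro
p=np.load('p.npy'); ct,cs,cw=cal('top'),cal('scene'),cal('wrist')
tip,e=tri(ct,(341.7-.3,230.3-.3),cs,(225.3-.3,184.7-.3)); g=Ginv(p,tip)[0]; print('handle tip',tip,e,g)
hub=np.array([0,-.215,.115]); s,c=np.sin(np.radians(35)),np.cos(np.radians(35)); a=np.array([0,-s,c]); e2=np.array([0,c,s])
d=g-hub; print('axial',d@a,'r comps',d[0],d@e2,'phi',np.degrees(np.arctan2(d@e2,d[0])))
S=monitor.get_state(); R=np.array(S['orientation']); t=np.array(S['ee_pos'])
ct_=R.T@(cw['t']-t); Rc=R.T@cw['R']; np.savez('cam.npz',ct=ct_,Rc=Rc); print('cam in tool',ct_,Rc.round(3))
ga=Ro.from_euler('z',p[2]).as_matrix()
Rv=ga@np.array([[0,1,0],[1,0,0],[0,0,-1]],float)  # x=gy,y=gx,z down
Rw=ga@np.c_[e2,[1,0,0],-a]
cmd=np.array([.288,.583,.239])
print('rot to view',Ro.from_matrix(Rv@R.T).as_rotvec(),'view->wheel',Ro.from_matrix(Rw@Rv.T).as_rotvec())
look=G(p,[.066,.032,.083])[0]; D=.33
camR=Rv@Rc; camt=look+camR[:,2]*D; tcp=camt-Rv@ct_
print('view tcp',tcp,'shift cm',(tcp-cmd)*100)
E
```

```text
handle tip [ 0.57414971 -0.08011376  0.16785218] 0.0026826451570484806 [ 0.02939817 -0.21566868  0.16785218]
axial 0.04367751191730111 r comps 0.029398174290148057 0.029767010411549423 phi 45.3571776111519
cam in tool [ 0.0003776  -0.08453219 -0.13597237] [[ 1.     0.     0.   ]
 [ 0.    -0.945 -0.328]
 [ 0.     0.328 -0.945]]
rot to view [ 1.36282839e-03 -2.60677223e-04  3.63655945e-01] view->wheel [ 0.60810279 -0.05802872  0.        ]
view tcp [0.61061503 0.16495774 0.25881497] shift cm [ 32.26150349 -41.80422574   1.98149689]
```

```bash
python3 -m jog '[[[0,0,0.1,3,-4,5,6],[0,0,0.2,6,-9,9,5],[0,0,0.3,10,-14,9,5],[0,0,0.364,14,-19,9,5],[0,0,0.364,18,-24,9,5],[0,0,0.364,22,-29,9,5],[0,0,0.364,26,-34,8,5],[0,0,0.364,30,-39,5,5],[0,0,0.364,32.2,-41.8,2,5],[0,0,0.364,32.2,-41.8,2,5],[0,0,0.364,32.2,-41.8,2,5]]]' 25; python3 - <<'E'
from h import *
c,im=grab('wrist','w1'); p=np.load('p.npy')
print(c['xyz']); a=im
for q in proj(c,G(p,[(.066,.04,.083),(.064,.026,.083)])): print(q)
crop(im,100,80,360,260,2.2,'w1c')
E
```

```text
time: 1.52
ee_pos: [0.6096, 0.1645, 0.2586]
orientation: [[0.096, 0.995, -0.002], [0.995, -0.096, -0.0], [-0.0, -0.002, -1.0]]
wrist_force: [0.3, 0.8, 0.4]
opening: 0.0497
[0.52582589 0.17294821 0.394659  ]
[290.24870518 208.3548201 ]
[276.58321198 206.51767368]
```

View pics/w1.png

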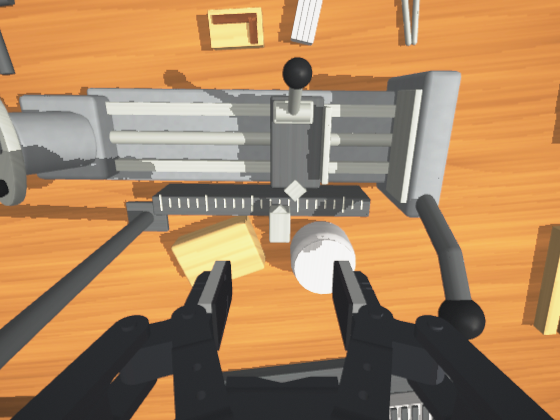

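View pics/w1c.png

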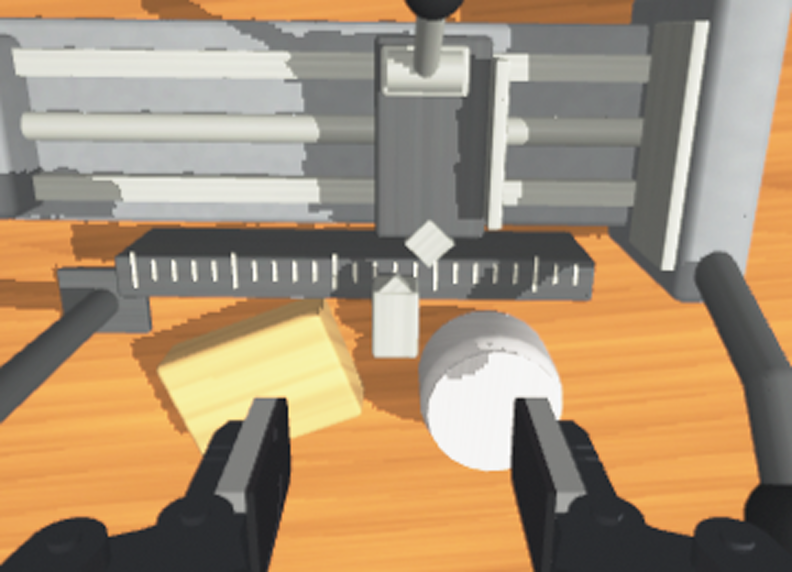

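```bash
cat >> h.py <<'E'
from scipy.spatial.transform import Rotation as Ro
s35,c35=np.sin(np.radians(35)),np.cos(np.radians(35)); A=np.array([0,-s35,c35]); E2=np.array([0,c35,s35]); HUB=np.array([0,-.215,.115])
def wp(ax,phi,r=.04): # gauge point on wheel
    return HUB+ax*A+r*(np.cos(np.radians(phi))*np.array([1,0,0])+np.sin(np.radians(phi))*E2)
def Rg(p): return Ro.from_euler('z',p[2]).as_matrix()
def Rw(p): return Rg(p)@np.c_[E2,[1,0,0],-A]
E
python3 - <<'E'
from h import *
p=np.load('p.npy'); c=cal('wrist'); S=monitor.get_state()
a=Ginv(p,plane(c,100+430/2.2-.3,80+268/2.2-.3,.083))[0]; b=Ginv(p,plane(c,100+396/2.2-.3,80+273/2.2-.3,.083))[0]
print('stop',a,'mark',b,a-b)
R=np.array(S['orientation']);t=np.array(S['ee_pos'])
print('t',t)
print('rot',Ro.from_matrix(Rw(p)@R.T).as_rotvec())
for ax in(.12,.024): print(ax,(G(p,wp(ax,45))[0]-t)*100)
E
```

```text
stop [0.0587869  0.04690418 0.083     ] mark [0.06125049 0.03112427 0.083     ] [-0.00246358  0.01577991  0.        ]
t [0.60939543 0.1661454  0.25945072]
rot [ 0.60715312 -0.05801969 -0.00159033]
0.12 [ -4.06285098 -29.09412567  -2.99292873]
0.024 [ -3.53978058 -23.61269254 -10.85678835]
```

```bash
python3 -m jog '[[[0,0,0,-1,-4,5,5],[0.15,-0.014,0,-2,-9,10,5],[0.3,-0.029,0,-3,-15,10,5],[0.45,-0.043,0,-4,-21,10,5],[0.607,-0.058,0,-4.5,-27,10,5],[0.607,-0.058,0,-4.8,-33,10,5],[0.607,-0.058,0,-4.9,-38.2,10,5],[0.607,-0.058,0,-4.5,-34,4,5],[0.607,-0.058,0,-4.1,-29.1,-3,5],[0.607,-0.058,0,-4.1,-29.1,-3,5],[0.607,-0.058,0,-4.1,-29.1,-3,5]]]'; python3 - <<'E'
from h import *
c,im=grab('wrist','w2'); p=np.load('p.npy'); S=monitor.get_state()
print(S['joint_pos'],S['ee_pos']); a=im
th=np.arange(0,360,6)
for q in proj(c,G(p,[wp(.005,t,.052) for t in th])): cv2.circle(a,tuple(q.astype(int)),1,(0,255,0),-1)
for q in proj(c,G(p,[wp(.011,t,.014) for t in th])): cv2.circle(a,tuple(q.astype(int)),1,(0,0,255),-1)
for q in proj(c,G(p,[wp(.046,t,.008)+[.0283,.0283*c35,.0283*s35] for t in th])): cv2.circle(a,tuple(q.astype(int)),1,(255,0,0),-1)
cv2.imwrite('pics/w2o.png',a)
E
```

```text
time: 2.95
ee_pos: [0.5686, -0.1218, 0.229]
orientation: [[0.074, 0.996, 0.049], [0.815, -0.089, 0.573], [0.575, -0.002, -0.818]]
wrist_force: [-0.2, -0.3, 0.0]
opening: 0.0497
[ 20.46319459  33.5087635    6.97900118  94.28467854 -38.35658623
  71.6761844  130.28522746] [ 0.56941838 -0.12446789  0.23038658]
```

View pics/w2o.png

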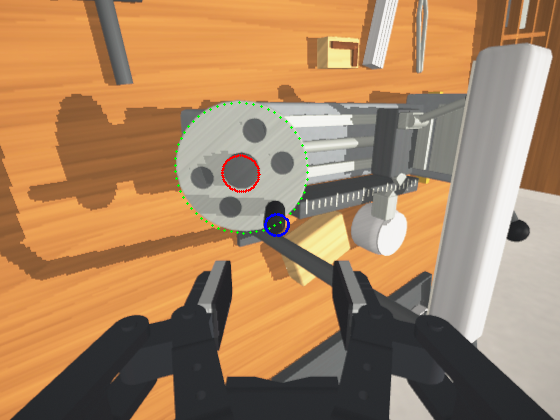

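```bash
python3 - <<'E'
from h import *
im=cv2.imread('pics/w2.png'); crop(im,160,80,270,200,2.9,'w2c')
E
```

```text
(no output)
```

View pics/w2c.png

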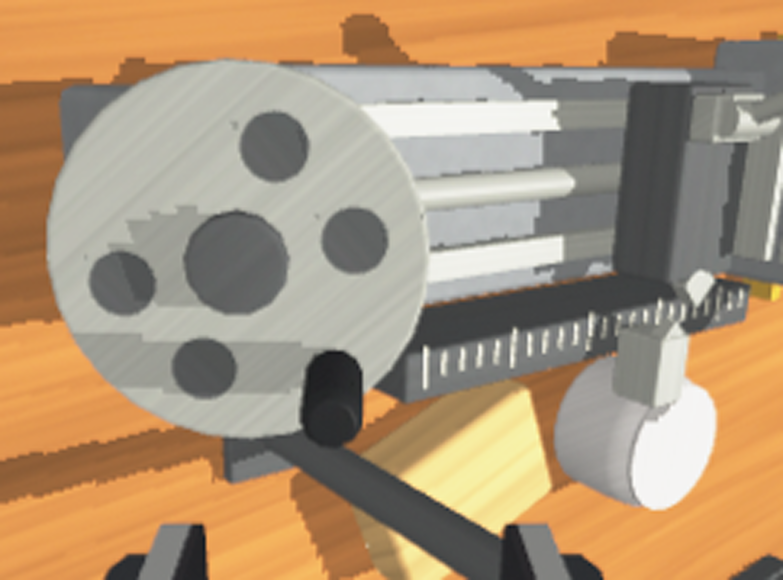

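```bash
cat >> h.py <<'E'
def onax(c,p,u,v,ax):
    n=Rg(p)@A; o=G(p,HUB+ax*A)[0]; d=ray(c,u,v); W=c['t']+d*((o-c['t'])@n)/(d@n)
    q=Ginv(p,W)[0]-HUB; return np.array([q[0],q@E2]),W
E
python3 - <<'E'
from h import *
p=np.load('p.npy'); c=cal('wrist')
b,_=onax(c,p,241.1,170,.011); h,W=onax(c,p,273.8,225.5,.046); print(b,h,h-b,np.linalg.norm(h-b),np.degrees(np.arctan2(*(h-b)[::-1])))
S=[monitor.get_state() for _ in range(1)][0]; t=S['ee_pos']; n=Rg(p)@A
print(t); hb=b+.04*(h-b)/np.linalg.norm(h-b)
q=G(p,HUB+.024*A+np.array([hb[0],0,0])+hb[1]*E2)[0]; print((q-t)*100)
print(c['t'],(np.array(t)+np.array(S['orientation'])@np.load('cam.npz')['ct']))
E
```

```text
[-0.00102693 -0.00153766] [0.03090936 0.02450075] [0.03193629 0.02603842] 0.04120589347751578 39.191178408857844
[ 0.56941838 -0.12446789  0.23038658]
[ 0.59083564  5.06191407 -8.21109523]
[ 0.4782737  -0.19319372  0.34197205] [ 0.47802744 -0.19404106  0.34192846]
```

```bash
python3 -m jog '[[[0,0,0,0.2,1.8,-2.7,5],[0,0,0,0.4,3.5,-5.4,5],[0,0,0,0.6,5.2,-8.2,5],[0,0,0,0.6,5.2,-8.2,4]]]' 25; python3 - <<'E'
from h import *
c,im=grab('wrist','w3'); crop(im,100,60,360,270,2.2,'w3c')
c,im=grab('scene','s3'); crop(im,150,80,220,200,3,'s3c')
E
```

```text
time: 3.5
ee_pos: [0.5752, -0.0735, 0.1479]
orientation: [[0.076, 0.996, 0.054], [0.816, -0.093, 0.571], [0.573, 0.0, -0.819]]
wrist_force: [0.5, -0.6, 0.0]
opening: 0.0401
```

View pics/w3c.png

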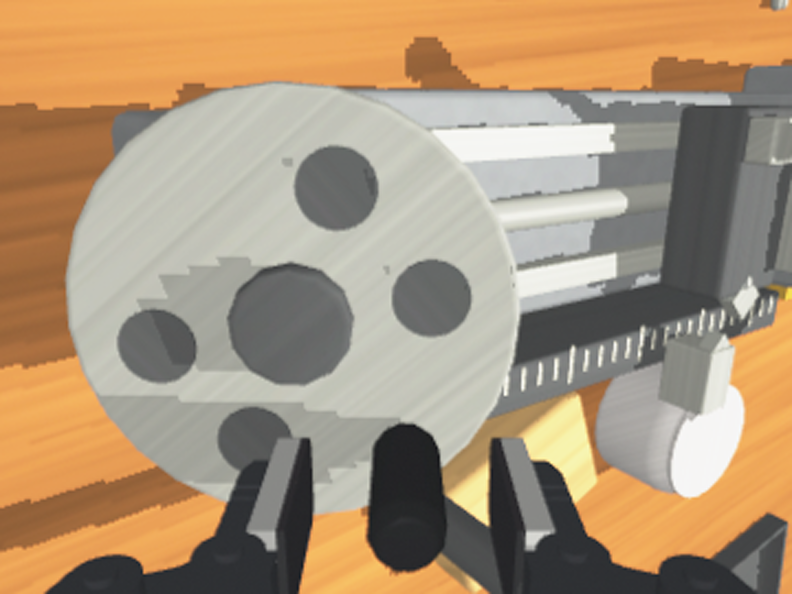

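View pics/s3c.png

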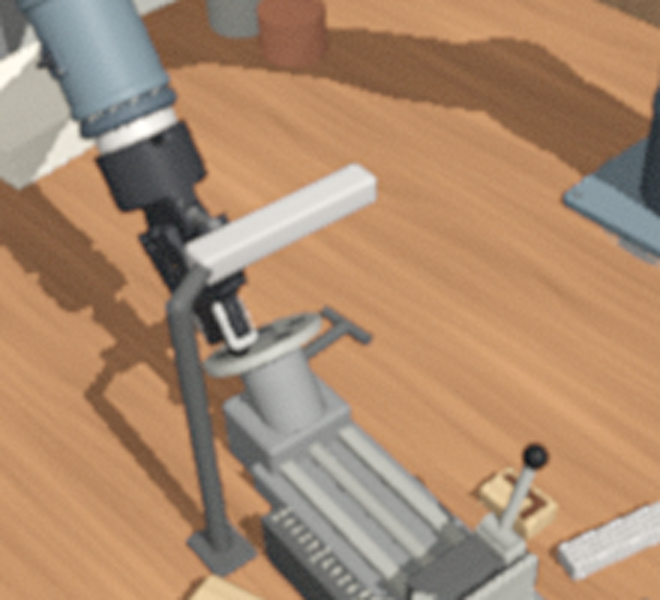

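```bash
python3 -m jog '[[[0,0,0,0,0,0,0.5],[0,0,0,0,0,0,0.5],[0,0,0,0,0,0,0.5],[0,0,0,0,0,0,0.5]]]' 30; cat >> h.py <<'E'
def rows(phi0,phis,r=.04,x0=(0,0)):
    p=np.load('p.npy'); g=Rg(p)
    b=wp(0,phi0,r)
    return [(g@(wp(0,f,r)-b)*100).round(2).tolist() for f in phis]
def where():
    p=np.load('p.npy'); t=np.mean([monitor.get_state()['ee_pos'] for _ in range(3)],0); q=Ginv(p,t)[0]-HUB
    return q[0],q@E2,q@A
E
python3 - <<'E'
from h import *
x,y,z=where(); print(x,y,z,np.degrees(np.arctan2(y+.0015,x+.001)),np.hypot(x+.001,y+.0015), monitor.get_state()['wrist_force'])
for f,r in zip(range(60,420,20),rows(40,range(60,420,20))): print(f,r)
E
```

```text
time: 4.1
ee_pos: [0.5762, -0.0756, 0.1488]
orientation: [[0.077, 0.995, 0.058], [0.817, -0.096, 0.569], [0.572, 0.003, -0.82]]
wrist_force: [0.3, -3.0, 6.6]
opening: 0.0147
0.030964834061613326 0.022724109161158825 0.02540406938765153 37.156167340795946 0.040106833348423486 [ 0.33938149 -3.03406635  6.64572578]
60 [-0.99, 0.83, 0.51]
80 [-2.25, 1.34, 0.78]
100 [-3.64, 1.47, 0.78]
120 [-4.97, 1.21, 0.51]
140 [-6.1, 0.58, 0.0]
160 [-6.89, -0.33, -0.69]
180 [-7.23, -1.43, -1.47]
200 [-7.1, -2.56, -2.26]
220 [-6.5, -3.61, -2.95]
240 [-5.51, -4.44, -3.46]
260 [-4.25, -4.95, -3.73]
280 [-2.87, -5.08, -3.73]
300 [-1.53, -4.82, -3.46]
320 [-0.4, -4.19, -2.95]
340 [0.38, -3.28, -2.26]
360 [0.73, -2.19, -1.47]
380 [0.6, -1.05, -0.69]
400 [0.0, -0.0, 0.0]
```

```bash
python3 -m jog '[[[0,0,0,-0.99,0.83,0.51,0.5],[0,0,0,-2.25,1.34,0.78,0.5],[0,0,0,-3.64,1.47,0.78,0.5],[0,0,0,-4.97,1.21,0.51,0.5],[0,0,0,-6.1,0.58,0,0.5],[0,0,0,-6.1,0.58,0,0.5]]]'; python3 - <<'E'
from h import *
x,y,z=where(); print(x,y,z,np.degrees(np.arctan2(y+.0015,x+.001)),np.hypot(x+.001,y+.0015))
c,im=grab('wrist','w4')
E
```

```text
time: 4.85
ee_pos: [0.5126, -0.0683, 0.149]
orientation: [[0.078, 0.996, 0.053], [0.815, -0.094, 0.572], [0.575, -0.001, -0.818]]
wrist_force: [-8.0, -1.5, 13.8]
opening: 0.015
-0.03296123600737325 0.023759831831730163 0.024857859059791886 141.67972572248792 0.04073793945803225
```

View pics/w4.png

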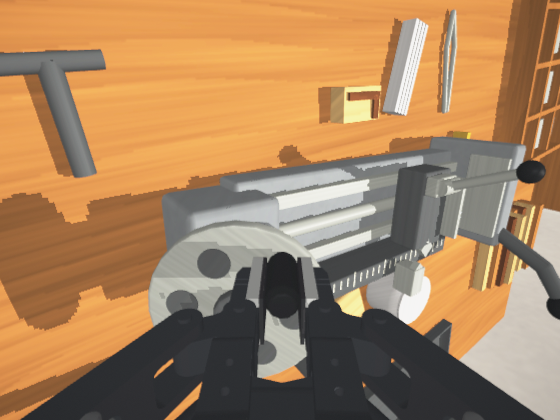

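```bash
python3 -m jog '[[[0,0,0,-0.79,-0.91,-0.69,0.5],[0,0,0,-1.13,-2.01,-1.47,0.5],[0,0,0,-1,-3.14,-2.26,0.5],[0,0,0,-0.4,-4.19,-2.95,0.5],[0,0,0,0.59,-5.02,-3.46,0.5],[0,0,0,1.85,-5.53,-3.73,0.5],[0,0,0,3.23,-5.66,-3.73,0.5],[0,0,0,4.57,-5.4,-3.46,0.5],[0,0,0,5.7,-4.77,-2.95,0.5],[0,0,0,6.48,-3.86,-2.26,0.5],[0,0,0,6.83,-2.77,-1.47,0.5],[0,0,0,6.7,-1.63,-0.69,0.5],[0,0,0,6.1,-0.58,0,0.5],[0,0,0,6.1,-0.58,0,0.5]]]'; python3 - <<'E'
from h import *
x,y,z=where(); print(x,y,z,np.degrees(np.arctan2(y+.0015,x+.001)),np.hypot(x+.001,y+.0015))
c,im=grab('wrist','w5');c,im=grab('scene','s5'); crop(im,190,180,200,180,3.3,'s5c')
c,im=grab('top','t5'); crop(im,150,150,220,160,3.6,'t5c')
E
```

```text
time: 6.65
ee_pos: [0.576, -0.0753, 0.149]
orientation: [[0.077, 0.995, 0.058], [0.817, -0.096, 0.569], [0.572, 0.004, -0.82]]
wrist_force: [1.0, -3.5, 8.6]
opening: 0.0151
0.030807178475141576 0.022991405118612203 0.025352537965000928 37.59613283453986 0.040143810571911256
```

View pics/w5.png

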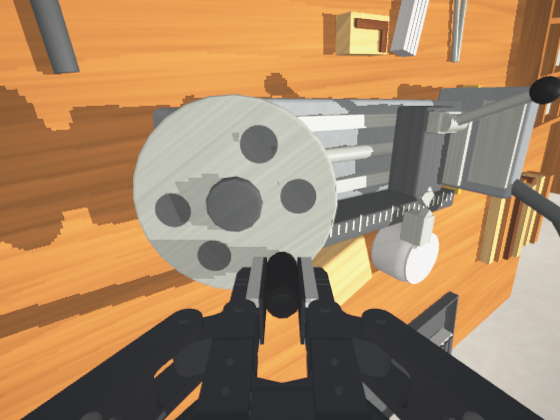

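View pics/s5c.png

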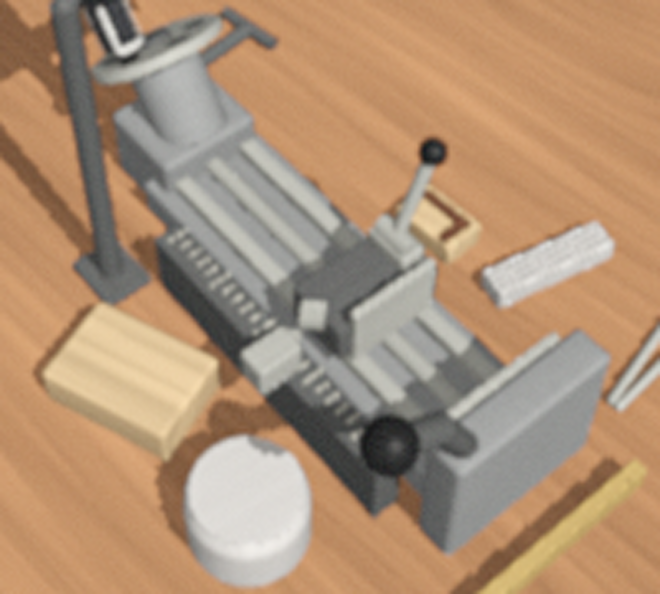

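View pics/t5c.png

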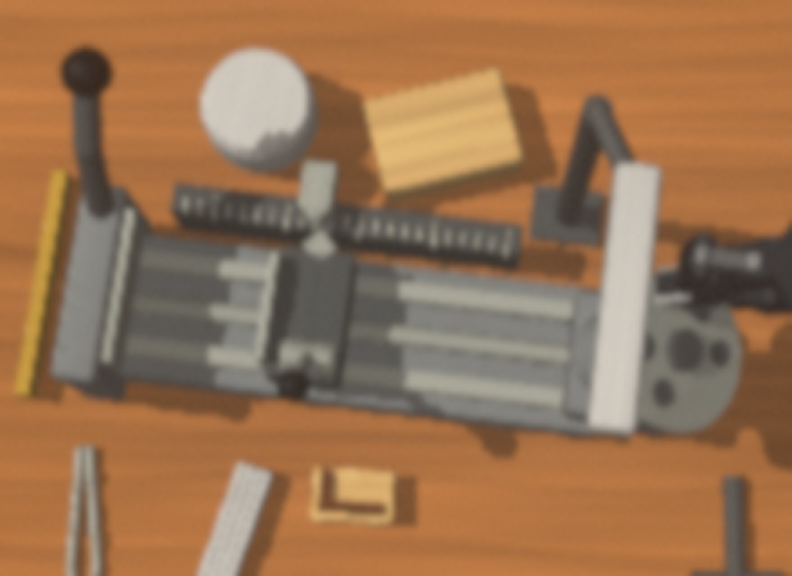

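```bash
python3 -m jog '[[[0,0,0,-0.99,0.83,0.51,0.5],[0,0,0,-2.25,1.34,0.78,0.5],[0,0,0,-3.64,1.47,0.78,0.5],[0,0,0,-4.97,1.21,0.51,0.5],[0,0,0,-6.1,0.58,0,0.5],[0,0,0,-6.89,-0.33,-0.69,0.5],[0,0,0,-6.89,-0.33,-0.69,0.5],[0,0,0,-6.89,-0.33,-0.69,0.5]]]'; python3 - <<'E'
from h import *
x,y,z=where(); print(x,y,z,np.degrees(np.arctan2(y+.0015,x+.001)),np.hypot(x+.001,y+.0015))
for n in 'wrist','top','scene': c,im=grab(n,n[0]+'6')
im=cv2.imread('pics/w6.png'); crop(im,330,150,200,150,4,'w6c')
im=cv2.imread('pics/t6.png'); crop(im,190,180,100,75,8,'t6c')
im=cv2.imread('pics/t0.png') if 0 else cv2.imread('pics/top0.png'); crop(im,190,180,100,75,8,'t0c')
E
```

```text
time: 7.8
ee_pos: [0.5045, -0.0789, 0.141]
orientation: [[0.079, 0.995, 0.053], [0.816, -0.095, 0.57], [0.573, -0.002, -0.82]]
wrist_force: [-7.3, -4.8, 11.5]
opening: 0.015
-0.040056064029396904 0.009950917699996925 0.02476408470502005 163.65929554366681 0.04070011859491878
```

View pics/w6c.png

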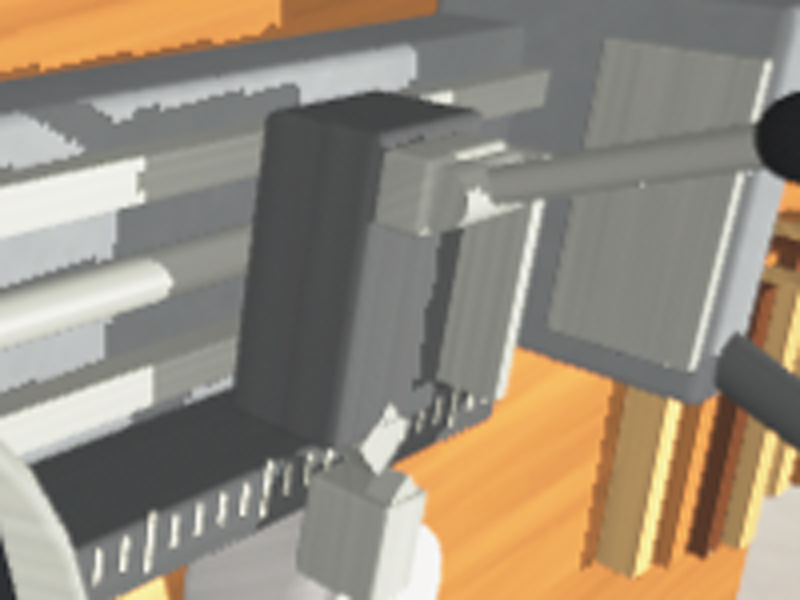

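View pics/t6c.png

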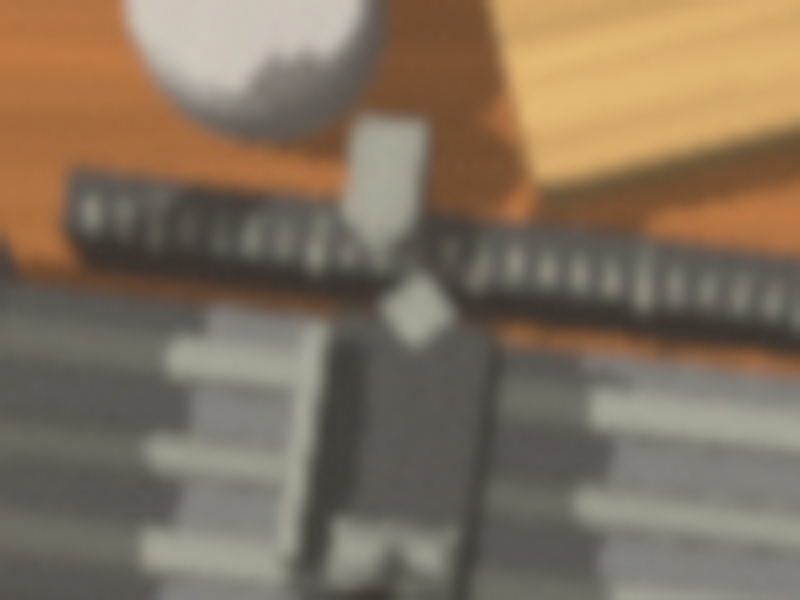

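View pics/t0c.png

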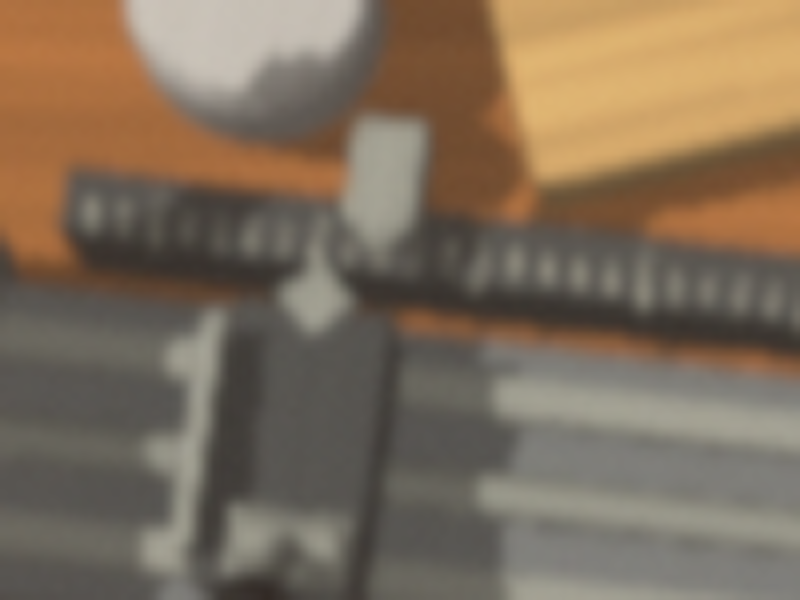

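```bash
cat > m.py <<'E'
from h import *
def shift(f0,f1,box): # subpixel displacement of patch (stop) from f0 to f1 via upsampled matching
    a=cv2.imread(f0);b=cv2.imread(f1);k=8
    A_=cv2.resize(a,None,fx=k,fy=k,interpolation=cv2.INTER_CUBIC);B_=cv2.resize(b,None,fx=k,fy=k,interpolation=cv2.INTER_CUBIC)
    x,y,w,h=[v*k for v in box]; t=A_[y:y+h,x:x+w]
    m=cv2.matchTemplate(B_[y-160:y+h+160,x-200:x+w+200],t,cv2.TM_CCOEFF_NORMED); _,v,_,l=cv2.minMaxLoc(m)
    return (l[0]-200)/k,(l[1]-160)/k,v
E
python3 - <<'E'
from m import *
p=np.load('p.npy'); c=cal('top')
s0=np.array((190+318/8,180+250/8))-.4
d=shift('pics/top0.png','pics/t6.png',(224,215,14,30)); print(d)
q0=Ginv(p,plane(c,*s0,.083))[0]; q1=Ginv(p,plane(c,*(s0+d[:2]),.083))[0]; print('disp mm',(q1-q0)*1000)
d=shift('pics/top0.png','pics/t6.png',(224,218,12,10)); q1=Ginv(p,plane(c,*(s0+d[:2]),.083))[0]; print(d,'disp mm',(q1-q0)*1000)
d=shift('pics/top0.png','pics/t6.png',(233,194,12,14)); print('marker',d)
for f,u,v in(('s0',318,245),('mark',378,262),('s6',418,262)):
    print(f,Ginv(p,plane(c,190+u/8-.4,180+v/8-.4,.083))*1000)
E
```

```text
(12.75, 1.625, 0.9950547218322754)
disp mm [ -0.49767492 -30.7854104    0.        ]
(12.75, 1.5, 0.9972649812698364) disp mm [ -0.19392896 -30.74664052   0.        ]
marker (0.0, 0.0, 0.9996580481529236)
s0 [[65.1762727  43.98413005 83.        ]]
mark [[62.04129217 25.49656819 83.        ]]
s6 [[63.39464085 13.62831667 83.        ]]
```

```bash
python3 - <<'E'
from h import *
for f,r in zip(range(140,-80,-20),rows(160,range(140,-80,-20))): print(f,r)
E
```

```text
140 [0.79, 0.92, 0.69]
120 [1.91, 1.54, 1.2]
100 [3.25, 1.81, 1.47]
80 [4.63, 1.67, 1.47]
60 [5.9, 1.16, 1.2]
40 [6.89, 0.33, 0.69]
20 [7.48, -0.71, 0.0]
0 [7.62, -1.85, -0.78]
-20 [7.27, -2.95, -1.57]
-40 [6.49, -3.86, -2.26]
-60 [5.36, -4.49, -2.77]
```

```bash
python3 -m jog '[[[0,0,0,0.79,0.92,0.69,0.5],[0,0,0,1.91,1.54,1.2,0.5],[0,0,0,3.25,1.81,1.47,0.5],[0,0,0,4.63,1.67,1.47,0.5],[0,0,0,5.9,1.16,1.2,0.5],[0,0,0,6.89,0.33,0.69,0.5],[0,0,0,7.48,-0.71,0,0.5],[0,0,0,7.62,-1.85,-0.78,0.5],[0,0,0,7.27,-2.95,-1.57,0.5],[0,0,0,6.49,-3.86,-2.26,0.5],[0,0,0,5.36,-4.49,-2.77,0.5],[0,0,0,5.36,-4.49,-2.77,0.5],[0,0,0,5.36,-4.49,-2.77,0.5]]]'; python3 - <<'E'
from m import *
x,y,z=where(); print(x,y,z,np.degrees(np.arctan2(y+.003,x+.001)),np.hypot(x+.001,y+.003))
for n in 'wrist','top','scene': c,im=grab(n,n[0]+'7')
im=cv2.imread('pics/t7.png'); crop(im,190,180,100,75,8,'t7c')
im=cv2.imread('pics/w7.png'); crop(im,330,80,200,150,4,'w7c')
d=shift('pics/top0.png','pics/t7.png',(224,215,14,30)); print(d)
E
```

```text
time: 9.57
ee_pos: [0.5589, -0.1221, 0.1145]
orientation: [[0.077, 0.996, 0.053], [0.814, -0.094, 0.573], [0.575, -0.001, -0.818]]
wrist_force: [-5.6, -1.4, 13.1]
opening: 0.0147
0.01824569150461592 -0.03628516409093742 0.024743738519585442 -59.96322851022608 0.0384486513424265
(8.5, 1.125, 0.9957939982414246)
```

View pics/t7c.png

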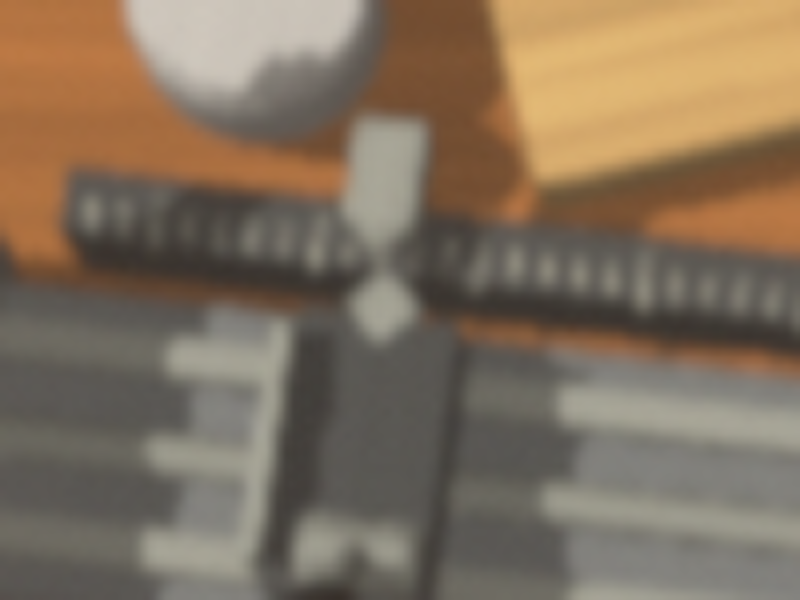

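View pics/w7.png

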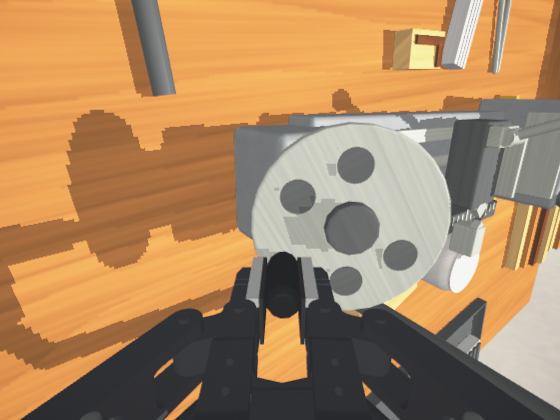

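```bash
python3 - <<'E'
from h import *
p=np.load('p.npy'); S=monitor.get_state(); R=np.array(S['orientation']); t=np.mean([monitor.get_state()['ee_pos'] for _ in range(4)],0)
k=np.load('cam.npz'); Rv=Rg(p)@np.array([[0,1,0],[1,0,0],[0,0,-1]],float)
look=G(p,[.061,.029,.083])[0]; camR=Rv@k['Rc']; tcp=look+camR[:,2]*.26-Rv@k['ct']
print(t,'rot',Ro.from_matrix(Rv@R.T).as_rotvec(),'view tcp',tcp,(tcp-t)*100,'ret10',Rg(p)@A*10, Rg(p)@A*24)
E
```

```text
[ 0.55897147 -0.12207893  0.11444572] rot [-0.61040769  0.05722262 -0.00113879] view tcp [0.62817948 0.160239   0.19267826] [ 6.92080126 28.23179327  7.82325406] ret10 [-0.544865   -5.70982618  8.19152044] [ -1.307676   -13.70358282  19.65964906]
```

```bash
python3 -m jog '[[[0,0,0,0,0,0,4],[0,0,0,0,0,0,4],[0,0,0,-0.4,-4,5.7,4],[0,0,0,-0.8,-8,11.5,4],[0,0,0,-1.1,-11.5,16.5,4],[0,0,0,-1.3,-13.7,21,4],[-0.15,0.014,0,-0.5,-10,25,4],[-0.3,0.028,0,1,-4.5,26,4],[-0.45,0.043,0,2,1,26,4],[-0.61,0.057,0,3,6.5,26,4],[-0.61,0.057,0,4,12,26,4],[-0.61,0.057,0,5,18,25,4],[-0.61,0.057,0,6,23,22,4],[-0.61,0.057,0,6.9,26,17,4],[-0.61,0.057,0,6.9,28.2,12,4],[-0.61,0.057,0,6.9,28.2,7.8,4],[-0.61,0.057,0,6.9,28.2,7.8,4],[-0.61,0.057,0,6.9,28.2,7.8,4]]]'; python3 - <<'E'
from h import *
c,im=grab('wrist','w8'); crop(im,220,120,130,110,6,'w8c')
E
```

```text
time: 11.98
ee_pos: [0.6297, 0.1592, 0.1924]
orientation: [[0.095, 0.995, 0.003], [0.995, -0.095, -0.003], [-0.002, 0.003, -1.0]]
wrist_force: [0.4, 0.4, 1.0]
opening: 0.04
```

View pics/w8.png

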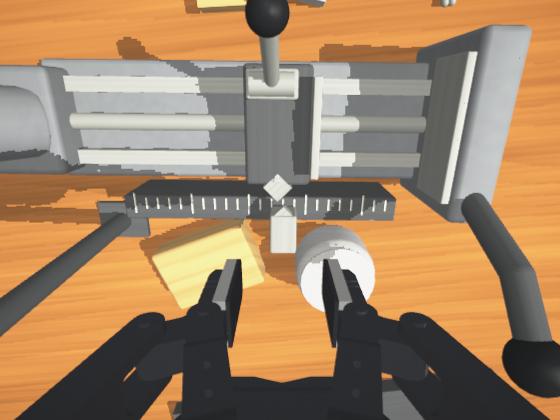

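View pics/w8c.png

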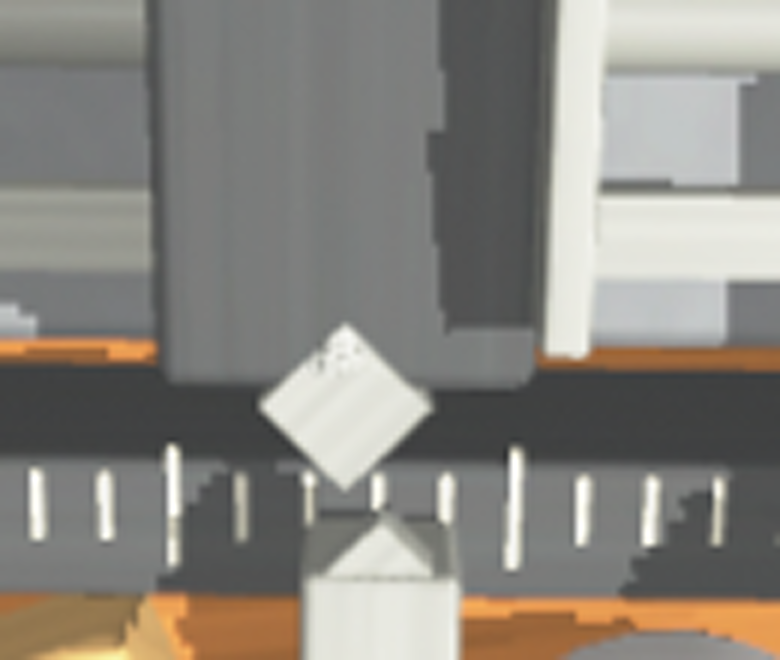

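```bash
python3 - <<'E'
from h import *
p=np.load('p.npy'); c=cal('wrist')
W=lambda u,v:Ginv(p,plane(c,220+u/6-.42,120+v/6-.42,.083))[0]*1000
a,b=W(345,491),W(383,514); print(a,b,b-a)
l=W(158,350);m=W(150,0) 
# direction check: stop left edge along gauge x
print('edge',l,m)
print('ticks',(Ginv(p,plane(c,220+172/6,120+500/6,.05))-Ginv(p,plane(c,220+515/6,120+500/6,.05)))*1000)
print(np.mean([monitor.get_state()['ee_pos'] for _ in range(4)],0))
x=G(p,wp(.024,-60,.039)-[.001,0,0]-.003*E2)[0]; print('handle tcp',x, (x-np.mean([monitor.get_state()['ee_pos'] for _ in range(4)],0))*100)
E
```

```text
[58.88428419 24.30316219 83.        ] [62.14187826 29.39873615 83.        ] [ 3.25759408e+00  5.09557396e+00 -2.84217094e-14]
edge [ 3.94840456e+01 -3.37702030e-02  8.30000000e+01] [-4.76351312  0.63193089 83.        ]
ticks [[ 2.07543157e-02 -5.22390603e+01  0.00000000e+00]]
[0.63013706 0.15932845 0.19305886]
handle tcp [ 0.55919503 -0.1221045   0.11356638] [ -7.09420331 -28.14329532  -7.94924745]
```

```bash
python3 -m jog '[[[0,0,0,0,0,5,4],[0,0,0,0,-2.2,10,4],[0,0,0,-0.9,-5.2,15,4],[0,0,0,-1.9,-10.2,18.2,4],[0,0,0,-2.9,-16.2,18.2,4],[0.15,-0.014,0,-3.9,-21.7,18.2,4],[0.3,-0.028,0,-4.9,-27.2,18.2,4],[0.45,-0.043,0,-5.9,-32.7,18.2,4],[0.61,-0.057,0,-7.4,-38.2,17.2,4],[0.61,-0.057,0,-8.2,-41.9,13.2,4],[0.61,-0.057,0,-8,-39.7,8.7,4],[0.61,-0.057,0,-7.7,-36.2,3.7,4],[0.61,-0.057,0,-7.3,-32.2,-2.1,4],[0.61,-0.057,0,-6.9,-28.2,-7.8,4],[0.61,-0.057,0,-6.9,-28.2,-7.8,4],[0.61,-0.057,0,-6.9,-28.2,-7.8,0.5],[0.61,-0.057,0,-6.9,-28.2,-7.8,0.5],[0.61,-0.057,0,-6.9,-28.2,-7.8,0.5],[0.61,-0.057,0,-6.9,-28.2,-7.8,0.5]]]'; python3 - <<'E'
from m import *
x,y,z=where(); print(x,y,z,np.degrees(np.arctan2(y+.003,x+.001)),np.hypot(x+.001,y+.003))
c,im=grab('wrist','w9'); grab('top','t9')
print(shift('pics/top0.png','pics/t9.png',(224,215,14,30)))
for f,r in zip((-80,-100,-120,-136),rows(-60,(-80,-100,-120,-136))): print(f,r)
E
```

```text
time: 14.4
ee_pos: [0.5607, -0.1233, 0.1145]
orientation: [[0.077, 0.995, 0.057], [0.816, -0.096, 0.57], [0.573, 0.003, -0.82]]
wrist_force: [-1.1, 2.1, 7.3]
opening: 0.0151
0.02012908359744252 -0.03704178372681745 0.025373311864921522 -58.17291720578153 0.040065960776838085
(8.5, 1.0, 0.9950493574142456)
-80 [-1.34, -0.26, -0.27]
-100 [-2.72, -0.13, -0.27]
-120 [-3.98, 0.38, 0.0]
-136 [-4.8, 1.02, 0.39]
```

View pics/w9.png

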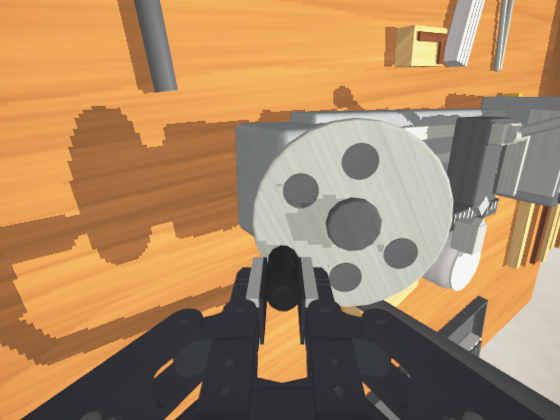

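```bash
python3 -m jog '[[[0,0,0,-1.34,-0.26,-0.27,0.5],[0,0,0,-2.72,-0.13,-0.27,0.5],[0,0,0,-3.98,0.38,0,0.5],[0,0,0,-4.78,1,0.38,0.5],[0,0,0,-4.78,1,0.38,0.5],[0,0,0,-4.78,1,0.38,0.5],[0,0,0,-4.78,1,0.38,0.5]]]'; python3 - <<'E'
from m import *
x,y,z=where(); print(x,y,z,np.degrees(np.arctan2(y+.003,x+.001)),np.hypot(x+.001,y+.003))
grab('top','t10')
print(shift('pics/top0.png','pics/t10.png',(224,215,14,30)))
p=np.load('p.npy'); S=monitor.get_state(); R=np.array(S['orientation']); t=np.mean([monitor.get_state()['ee_pos'] for _ in range(4)],0)
print(t, (np.array([.6298,.1592,.1924])-t)*100)
E
```

```text
time: 15.38
ee_pos: [0.5149, -0.1127, 0.1186]
orientation: [[0.075, 0.995, 0.06], [0.816, -0.096, 0.57], [0.573, 0.006, -0.82]]
wrist_force: [5.4, 4.6, 4.6]
opening: 0.0148
-0.02651534828196862 -0.029676068438230067 0.02516831133823655 -133.72597049174522 0.03691403019545947
(6.375, 0.625, 0.9924567937850952)
[ 0.51489073 -0.11271939  0.11858261] [11.49092724 27.19193916  7.38173894]
```

```bash
python3 -m jog '[[[0,0,0,0,0,0,4],[0,0,0,0,0,0,4],[0,0,0,-0.4,-4,5.7,4],[0,0,0,-0.8,-8,11.5,4],[0,0,0,-1.1,-11.5,16.5,4],[0,0,0,-0.5,-13.7,21,4],[-0.15,0.014,0,1,-10,25,4],[-0.3,0.028,0,3,-4.5,26,4],[-0.45,0.043,0,5,1,26,4],[-0.61,0.057,0,7,6.5,26,4],[-0.61,0.057,0,8.5,12,25.5,4],[-0.61,0.057,0,10,17,24,4],[-0.61,0.057,0,11,22,21,4],[-0.61,0.057,0,11.5,25,16,4],[-0.61,0.057,0,11.5,27.2,11,4],[-0.61,0.057,0,11.5,27.2,7.4,4],[-0.61,0.057,0,11.5,27.2,7.4,4],[-0.61,0.057,0,11.5,27.2,7.4,4]]]'; python3 - <<'E'
from h import *
c,im=grab('wrist','w11'); crop(im,220,120,130,110,6,'w11c')
E
```

```text
time: 17.68
ee_pos: [0.628, 0.1587, 0.1922]
orientation: [[0.096, 0.995, 0.003], [0.995, -0.096, -0.003], [-0.003, 0.004, -1.0]]
wrist_force: [0.6, 0.0, 0.4]
opening: 0.0401
```

View pics/w11c.png

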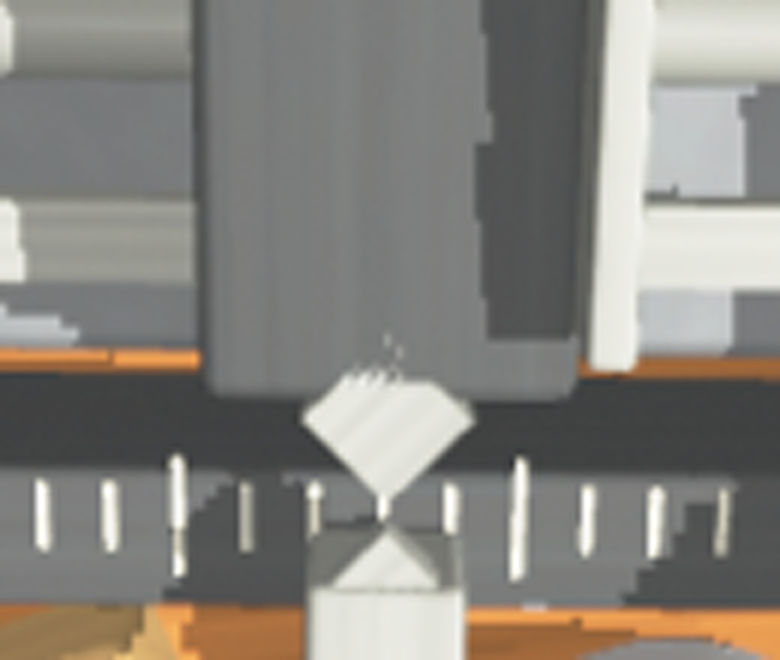

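View pics/w11.png

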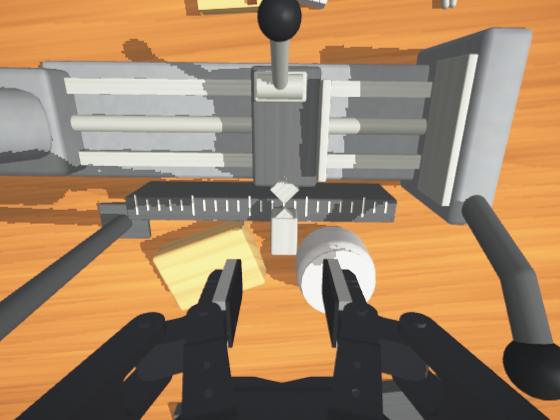

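```bash
python3 - <<'E'
from h import *
p=np.load('p.npy'); c=cal('wrist'); t=np.mean([monitor.get_state()['ee_pos'] for _ in range(4)],0)
b=Ginv(p,plane(c,279,17,.157))[0]; print('ball',b)
W=lambda u,v:Ginv(p,plane(c,220+u/6-.42,120+v/6-.42,.083))[0]*1000
print(W(386,502)-W(388,527))
for gx in(-.115,-.087,-.003,.0): print(gx,(G(p,[gx,b[1],.148])[0]-t)*100)
E
```

```text
ball [-0.05826929  0.02648066  0.157     ]
[-3.553918   -0.27457896  0.        ]
-0.115 [-17.4914435    1.57223795  -4.47462377]
-0.087 [-14.70410562   1.30625387  -4.47462377]
-0.003 [-6.34209197  0.50830164 -4.47462377]
0.0 [-6.04344863  0.47980334 -4.47462377]
```

```bash
python3 -m jog '[[[0,0,0,0,0,6,0],[0,0,0,-5,0.5,7,0],[0,0,0,-10,1,7,0],[0,0,0,-15,1.5,7,0],[0,0,0,-17.5,1.6,4,0],[0,0,0,-17.5,1.6,-1,0],[0,0,0,-17.5,1.6,-4.5,0],[0,0,0,-17.5,1.6,-4.5,0],[0,0,0,-17.5,1.6,-4.5,0]]]'; python3 - <<'E'
from h import *
p=np.load('p.npy'); c,im=grab('wrist','w12'); t=np.mean([monitor.get_state()['ee_pos'] for _ in range(4)],0); print(Ginv(p,t))
c,im=grab('scene','s12'); crop(im,190,130,220,200,3,'s12c')
E
```

```text
time: 18.85
ee_pos: [0.4535, 0.176, 0.1476]
orientation: [[0.095, 0.995, 0.004], [0.995, -0.095, -0.001], [-0.001, 0.004, -1.0]]
wrist_force: [0.2, -1.0, -0.2]
opening: -0.0
[[-0.11501578  0.02794003  0.14769191]]
```

View pics/w12.png

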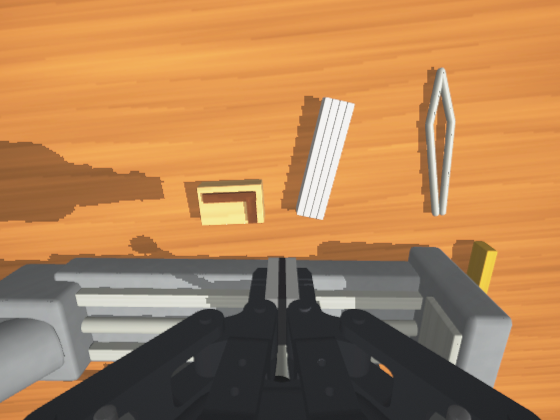

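View pics/s12c.png

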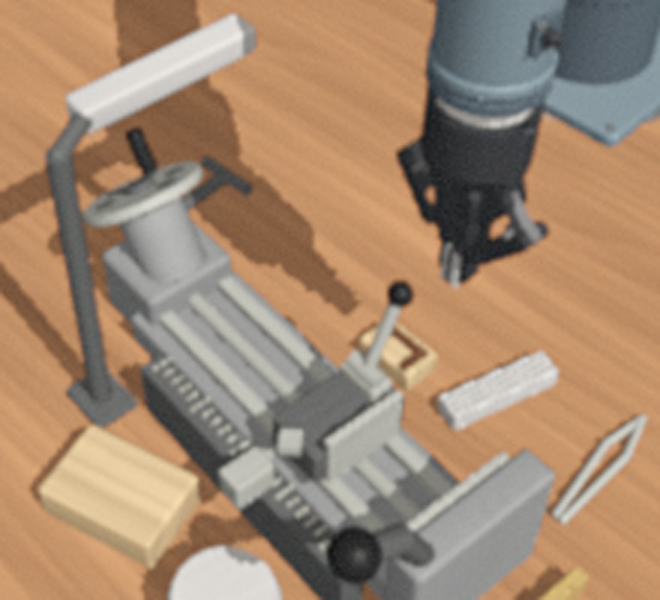

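```bash
python3 -m jog '[[[0,0,0,1.5,-0.14,0,0],[0,0,0,3,-0.29,0,0],[0,0,0,4.2,-0.4,0,0],[0,0,0,5.4,-0.52,0,0],[0,0,0,6.6,-0.63,0,0],[0,0,0,7.8,-0.75,0,0],[0,0,0,9,-0.86,0,0],[0,0,0,10,-0.95,0,0],[0,0,0,10,-0.95,0,0]]]'; python3 - <<'E'
from h import *
c,im=grab('scene','s13'); crop(im,190,130,220,200,3,'s13c')
E
```

```text
time: 20.08
ee_pos: [0.5531, 0.1659, 0.1456]
orientation: [[0.095, 0.996, 0.003], [0.996, -0.095, -0.003], [-0.003, 0.003, -1.0]]
wrist_force: [0.3, 0.2, -0.3]
opening: -0.0001
```

View pics/s13c.png

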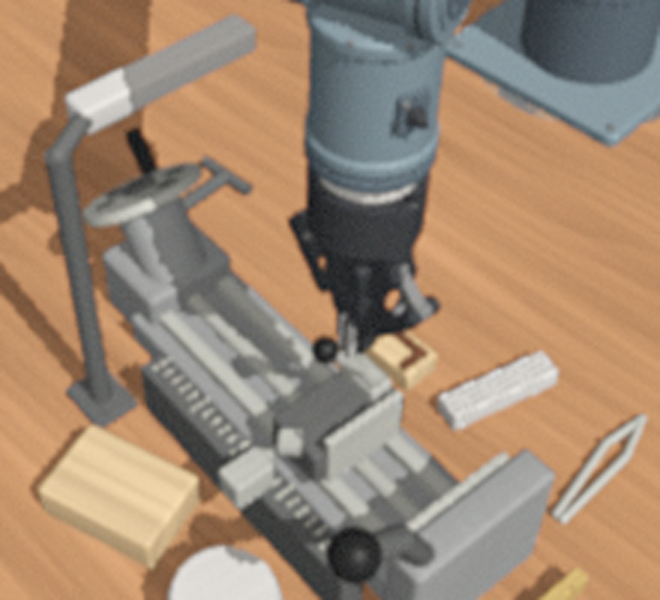

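```bash
python3 -m jog '[[[0,0,0,0.5,-0.05,0,0],[0,0,0,1,-0.1,0,0],[0,0,0,1.4,-0.13,0,0],[0,0,0,1.4,-0.13,0,0]]]'; python3 - <<'E'
from h import *
p=np.load('p.npy');print(Ginv(p,np.mean([monitor.get_state()['ee_pos'] for _ in range(4)],0)))
c,im=grab('scene','s14'); crop(im,250,190,110,100,6,'s14c')
E
```

```text
time: 20.62
ee_pos: [0.5652, 0.1649, 0.1454]
orientation: [[0.094, 0.996, -0.001], [0.996, -0.094, -0.003], [-0.003, -0.001, -1.0]]
wrist_force: [-4.3, 0.3, 2.4]
opening: -0.0003
[[-0.00281782  0.02737781  0.14539061]]
```

View pics/s14c.png

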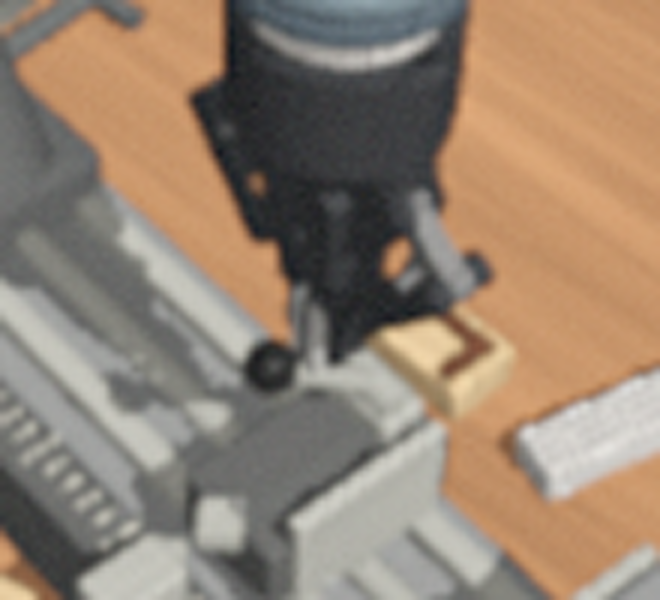

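```bash
python3 -m jog '[[[0,0,0,0.3,-0.03,0,0],[0,0,0,0.5,-0.05,0,0],[0,0,0,0.5,-0.05,0,0]]]'; python3 -m jog '[[[0,0,0,0.3,-0.03,0,0],[0,0,0,0.4,-0.04,0,0],[0,0,0,0.4,-0.04,0,0]]]'; python3 - <<'E'
from h import *
p=np.load('p.npy');print(Ginv(p,np.mean([monitor.get_state()['ee_pos'] for _ in range(4)],0)))
E
```

```text
time: 21.05
ee_pos: [0.566, 0.1648, 0.1449]
orientation: [[0.093, 0.996, -0.009], [0.996, -0.093, -0.004], [-0.005, -0.009, -1.0]]
wrist_force: [-15.6, 0.2, 12.3]
opening: -0.0005
time: 21.42
ee_pos: [0.5666, 0.1647, 0.1446]
orientation: [[0.092, 0.996, -0.016], [0.996, -0.092, -0.004], [-0.006, -0.016, -1.0]]
wrist_force: [-25.0, 0.5, 19.0]
opening: 0.0003
[[-0.00137308  0.02735593  0.14459019]]
```

```bash
python3 -m jog '[[[0,0,0,-1,0.1,0,0],[0,0,0,-3,0.3,1,0],[0,0,0,-4,0.4,5,0],[0,0,0,-2,0.2,9,2],[0,0,0,3,-0.2,9,4],[0,0,0,5.2,-0.4,6,4],[0,0,0,5.2,-0.4,4.5,4],[0,0,0,5.2,-0.4,4.5,4],[0,0,0,5.2,-0.4,4.5,4]]]'; python3 - <<'E'
from m import *
c,im=grab('wrist','w15'); crop(im,220,120,130,110,6,'w15c')
c,im=grab('top','t15'); crop(im,150,150,220,160,3.6,'t15c'); grab('scene','s15')
print(shift('pics/t10.png','pics/t15.png',(231,216,14,12)),shift('pics/top0.png','pics/t15.png',(233,194,12,14)))
E
```

```text
time: 22.55
ee_pos: [0.6267, 0.1603, 0.1915]
orientation: [[0.094, 0.996, 0.002], [0.996, -0.094, -0.002], [-0.002, 0.002, -1.0]]
wrist_force: [-0.6, 0.0, 0.9]
opening: 0.0398
(-20.125, -4.0, 0.5232911109924316) (-22.5, 12.625, 0.6812430024147034)
```

View pics/w15.png

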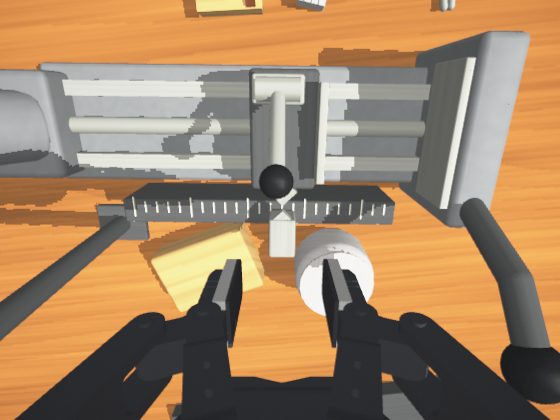

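View pics/w15c.png

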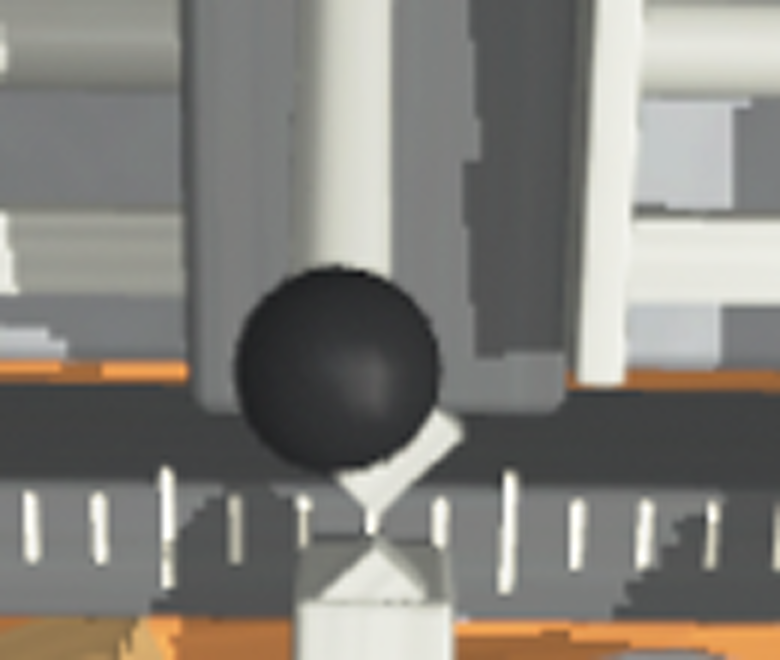

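View pics/t15c.png

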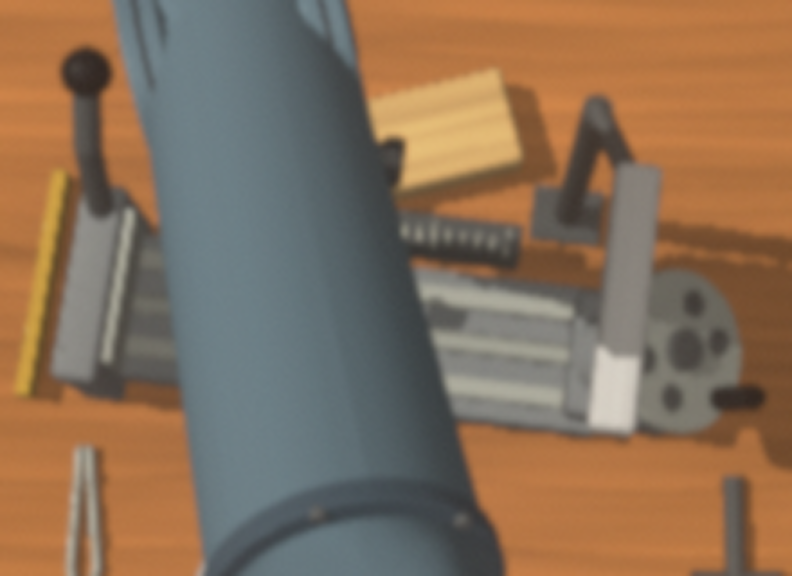

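View pics/s15.png

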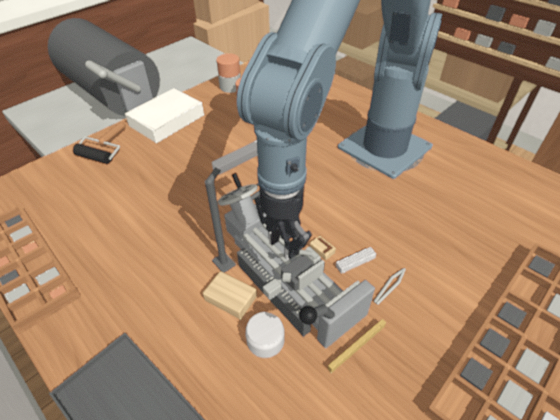

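```bash
python3 - <<'E'
from h import *
p=np.load('p.npy'); c=cal('wrist')
print('ball at z .146',Ginv(p,plane(c,276.3,181.3,.146))*1000)
W=lambda u,v:Ginv(p,plane(c,220+u/6-.42,120+v/6-.42,.083))[0]*1000
print(W(372,516)-W(375,541))
E
python3 -m jog '[[[0,0,0,0,0,5,4],[0,0,0,0,0,11,4],[0,0,0,-3,6,16,4],[0,0,0,-6,12,18,4],[0,0,0,-8,18,18,4],[0,0,0,-10,24,18,4],[0,0,0,-10,24,18,4]]]'
python3 - <<'E'
from m import *
c,im=grab('top','t16'); crop(im,150,150,220,160,3.6,'t16c')
print(shift('pics/t10.png','pics/t16.png',(231,216,14,12)),shift('pics/top0.png','pics/t16.png',(233,194,12,14)))
E
```

```text
ball at z .146 [[ 21.93464295  25.62827902 146.        ]]
[-3.55349348 -0.40618389  0.        ]
time: 23.58
ee_pos: [0.5237, 0.4046, 0.3714]
orientation: [[0.088, 0.996, 0.001], [0.996, -0.088, -0.0], [-0.0, 0.001, -1.0]]
wrist_force: [0.5, -0.6, -0.9]
opening: 0.0402
(1.625, -12.5, 0.8432661294937134) (0.0, 0.0, 0.9996014833450317)
```

View pics/t16c.png

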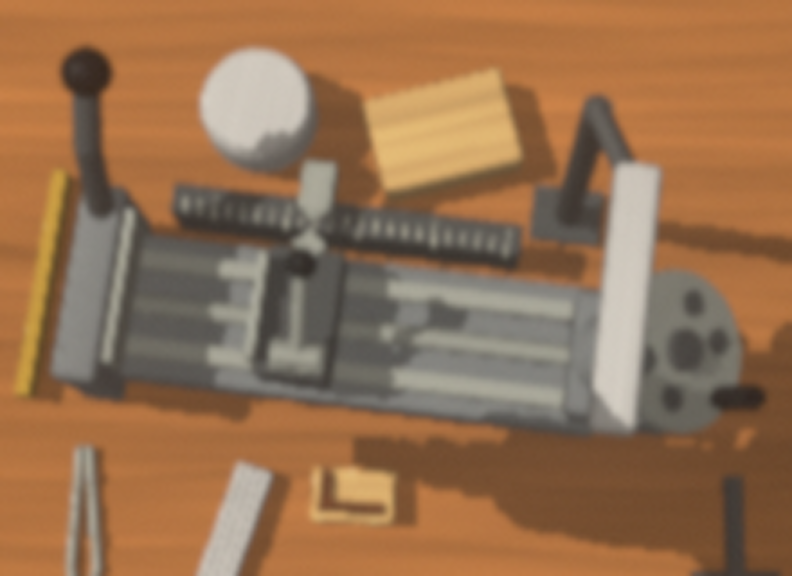

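```bash
python3 -c "
from station import robot; print(robot.job_done())"
```

```text
the job is handed in; nothing more can be done
None
```

The job is handed in at about 23.6 s, with the stop level with the marker to within about 0.4 mm and the clamp lever locked. No verdict was reported.

- **Cranking:** I turned the handwheel counter-clockwise until the stop was about 15 mm past the marker (12 to 15 mm, depending on the camera). I then turned clockwise in two stages, 10 mm and then 5.1 mm. Between the two I let go and measured the gap with the wrist camera from above. The last wheel move was towards the blade, so the slack is taken up.
- **Clamp:** I pushed the lever over with closed fingers until it hit its end stop, where it no longer moved at about 30 N. I then backed off and moved the arm clear.

**Last checks**
- **Level:** in the close view the stop's point is 0.3 mm short of the marker before clamping and 0.4 mm after, still on the side away from the blade. The two readings agree within what I can resolve.
- **Lever:** the ball is at x = 22 mm in the gauge's frame; fully over is expected at 21 mm.
- **Marker and wheel:** the marker shows no shift in the top view, and the crank is still where I left it.
- **Other objects:** the ones I can see in the top view look unmoved by eye.
- **Failed or disagreed:** the final image-matching check on the stop in the top view failed, because the lever's ball now covers its pointer. Early top-view readings of the stop-to-marker gap differed from the wrist camera by about 3 mm. I relied on the close wrist view.

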